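# Push three spice jars into their rack with a straight pusher

### The job

Take the straight pusher from the cork mat, gather the three spice jars against its straight edge and push them together, as one row, into the open-sided wooden rack until none sticks out of it. Then stand the pusher upright in the middle of its mat again. Do not touch the jars with the gripper, keep them upright, and leave the other things where they are.

Things in the scene. Friction and masses are not known exactly. Their poses are not given: they have to be found in the camera images.
- rack_mouth (a point): Middle of the open side of the jar rack, a low three-sided pale wooden frame fixed at the right, no floor. Point is 15 mm above the worktop, midway between the free ends of the side walls. y points straight out of the opening (roughly to the robot's left), x along it, z up. Inside 156 mm wide (x), 45 mm deep (y -45 to 0); walls 10 mm thick, 30 mm high. The pusher's bar cannot enter: it stops on the wall ends.
- pusher_grip (a point): Grip point on the upright black handle of the loose self-standing pusher (280 g), 140 mm above its underside, over the middle of its bar. Handle here 20 mm thick (y), 28 mm wide (x), from 32 mm below the point to 30 mm above. Bar 170 mm long (x), 42 mm deep (y), 20 mm high, a straight steel edge on each long side (y +21, -21 mm); both sides serve alike. z up. Starts on the cork mat.
- mat_centre (a point): Centre of the top of the cork mat, a fixed tan rectangle 190 (x) x 80 (y) x 4 mm on the left of the worktop; z up, its top is 4 mm above the worktop.
- jar_0_centre (a point): Centre (half-way up) of a loose dark-capped clear spice jar, cream and brown label, round, 41 mm wide, 105 mm high, about 110 g, upright on the worktop between rack and mat; z up. The three jars stand in separate lanes before the rack's opening (about 48 mm apart along the rack's x, outer ones within 52 mm of its middle), centres 60 to 150 mm out, so a straight push along the rack's -y takes all in side by side.
- jar_1_centre (a point): Centre (half-way up) of a loose dark-capped clear spice jar, blue label, round, 41 mm wide, 105 mm high, about 110 g, upright on the worktop between rack and mat; z up. The three jars stand in separate lanes before the rack's opening (about 48 mm apart along the rack's x, outer ones within 52 mm of its middle), centres 60 to 150 mm out, so a straight push along the rack's -y takes all in side by side.
- jar_2_centre (a point): Centre (half-way up) of a loose dark-capped clear spice jar, blue label, round, 41 mm wide, 105 mm high, about 110 g, upright on the worktop between rack and mat; z up. The three jars stand in separate lanes before the rack's opening (about 48 mm apart along the rack's x, outer ones within 52 mm of its middle), centres 60 to 150 mm out, so a straight push along the rack's -y takes all in side by side.
- salt_mill: Bystander to leave where it is: white-topped tall clear mill with white salt, 49 x 49 x 164 mm; origin at the centre of its underside.
- pepper_mill: Bystander to leave where it is: white-topped tall clear mill with dark peppercorns, 49 x 49 x 164 mm; origin at the centre of its underside.
- oil_bottle: Bystander to leave where it is: clear bottle with black cap, 70 x 70 x 185 mm; origin at the centre of its underside.
- kitchen_timer: Bystander to leave where it is: red round kitchen timer, 62 x 62 x 57 mm; origin at the centre of its underside.
- mug_grey: Bystander to leave where it is: purple-grey mug, 86 x 125 x 96 mm; origin at the centre of its underside.
- teaspoon: Bystander to leave where it is: steel teaspoon lying flat, 137 x 28 x 13 mm, beyond the rack's back wall; origin at the centre of its underside.
- pen: Bystander to leave where it is: black pen lying flat, 145 mm long, behind the rack to the robot's far side; origin at the centre of its underside.
Not all that is in view belongs to the job. Leave any yellow look-alike of the part that bears jar_1_centre alone.

How it is judged:
On the way, in this order (a step that is already met when the one before it is completed fails the run):
1. all three jars stand in a row against one straight side of the pusher (within 6 mm), still wholly outside the rack (((y of jar_0_centre in the frame of pusher_grip between 0 and 0.0475 m and y of jar_1_centre in the frame of pusher_grip between 0 and 0.0475 m and y of jar_2_centre in the frame of pusher_grip between 0 and 0.0475 m) or (y of jar_0_centre in the frame of pusher_grip between -0.0475 and 0 m and y of jar_1_centre in the frame of pusher_grip between -0.0475 and 0 m and y of jar_2_centre in the frame of pusher_grip between -0.0475 and 0 m)) and y of each of jar_0_centre, jar_1_centre, jar_2_centre in the frame of rack_mouth above 0.0205 m), for 0.2 s.
2. all three jars are inside the rack (y of jar_0_centre in the frame of rack_mouth between -0.05 and -0.0145 m and x of jar_0_centre in the frame of rack_mouth between -0.078 and 0.078 m and angle between each of jar_0_centre, jar_1_centre, jar_2_centre's own z axis and vertical below 0.1 rad and y of jar_1_centre in the frame of rack_mouth between -0.05 and -0.0145 m and x of jar_1_centre in the frame of rack_mouth between -0.078 and 0.078 m and y of jar_2_centre in the frame of rack_mouth between -0.05 and -0.0145 m and x of jar_2_centre in the frame of rack_mouth between -0.078 and 0.078 m), for 0.2 s.
At the end, for the whole second after the job is handed in: All three jars stand upright (within 0.1 rad) and at rest between the rack's walls, none standing out of the opening by more than 6 mm; the pusher stands upright and at rest on the cork mat, its handle within 20 mm of the mat's centre (all of step 2 and horizontal distance between pusher_grip and mat_centre below 0.02 m and angle between pusher_grip's own z axis and vertical below 0.08 rad and height (world z) of pusher_grip between 0.139 and 0.15 m and linear speed of each of pusher, spice_0, spice_1, spice_2 below 0.01 m/s); the robot touches nothing.
It fails at once if the gripper or arm touches a jar (contact force between any of the fingers, the arm and spice_0 above 0.5 N or contact force between any of the fingers, the arm and spice_1 above 0.5 N or contact force between any of the fingers, the arm and spice_2 above 0.5 N).
It fails at once if a jar is tipped over (angle between any of jar_0_centre, jar_1_centre, jar_2_centre's own z axis and vertical above 0.6 rad).
It fails at once if another thing is moved more than 25 mm (distance of any of salt_mill, pepper_mill, oil_bottle, kitchen_timer, mug_grey, teaspoon, pen from where it was at the start of the episode above 0.025 m).
It also fails if it takes over 48 s, if anything falls off the work surface, if the arm or the gripper's body presses on something with over 40 N, if the wrist force passes 120 N, or if a joint passes its speed limit or range.

### The arm

A 6-joint arm with a two-finger parallel gripper is mounted at the origin on a cart in front of the work surface, level with it; the furniture and walls round the work are solid. World frame = base frame: x ahead of the robot, y to its left, z up, the work surface at z = 0. Lengths are in m, angles in rad, forces in N, time in s.
With the tool pointing down it reaches from about 0.375 to 0.975 m from the base axis. Payload 3.8 kg.
Tool frame: the origin (TCP) lies where the fingers leave the gripper's body, on its centre line; the fingertips stand 73 mm ahead of it and the grasp point (between the pads) lies 54 mm ahead of it (nose_length is the distance from the TCP to the fingertips, in m); z points along the fingers, y is the line along which they close (so a half turn about z gives the same grasp; the last joint's range is limited). The gripper opens to 85 mm and grips with 20 to 120 N. Pads are 22 mm wide; open, the fingers measure 114 mm over their backs; the gripper's body (76 mm by 85 mm) begins 54 mm behind the grasp point. The pads swing forward as they close: fully open they stand 13 mm farther back than shut.
Start: joints at [1.073, 0.264, 1.604, -0, 1.274, -0.037], TCP at [0.3, 0.605, 0.304] pointing down, gripper open.
Joint ranges: [-2.63, 2.63], [-0.94, 2.18], [0.31, 2.57], [-1.31, 4.45], [0, 2.66], [-2.55, 2.55]. Speed limits (rad/s): [2.57, 2.57, 3.14, 3.14, 3.14, 3.14].

### API

Orientations are given as a rotation vector (axis times angle).
In Python, from workcell import read_state, read_camera, calibration, finish_job, look_for, cut_out, tip_of, nose_length gives the robot as it stands.
- The arm moves only by the tool step_arm, never from a script. Its argument "targets" is a list of rows, each a list of 3 entries, a list of its own where there are three numbers: the turn, a rotation vector about the tool's x, y, z in rad, then the shift along the tool's x, y, z in mm, then the finger opening in mm, from 0 to 85.4. In form: [[[ax, ay, az], [x, y, z], grip], ...]. A call has 1 to 5 rows; each row shifts and turns the commanded pose from where the row before left it, along the tool's axes as they then stand; what a row does not reach is not made up. A row lasts 1/12 s, in which the tool goes at most 41.7 mm and 7.16 degrees, less where a joint would pass 70% of its speed; a pose out of reach is approached as far as the arm can. A call with a gripper value outside its range is refused whole. The fingers move at their own pace and stop on an object; "grip_force" is the grip in N (left out, the last holds). Time passes only in rows, so rows that do not move let the fingers close. It gives the time, the measured TCP pose, the force, the opening and the grip force at its end, in the units of the state.
- read_state(): the state, without advancing time (a new reading comes with each control period).
- read_camera(name): name is "scene" or "top"; returns the picture (420x560x3 uint8, red, green, blue); there is no depth.
- calibration(name): a dict with "camera_matrix" (3x3 intrinsics, pixels), "dist_coeffs" ([k1, k2, p1, p2, k3] as OpenCV has them; the pictures are not rectified), "R" (3x3) and "t" (3): a world point X has camera coordinates R X + t. Camera axes: x right, y down, z forward; pixel columns grow to the right and rows downward; lengths in m; the calibration is good to about 2 mm. A picture is of the moment at which its call begins. calibration takes no time and is no camera call.
- finish_job(): hands the job in; it is judged then, once.
Trained networks look in the newest picture that a camera, given by its name, has taken for a name from the list of things; names that differ only in an ending like _2 or _b are one class to them, and where a whole thing is asked for, a point or a joint stands for the part that bears it (a point fixed in the world has none). Each returns a list of dicts, best first, with "score" (0 to 1); they miss things now and then, are a little off and sometimes report something else, mostly with a low value. They report only what shows in the picture. A call takes as long as a camera call. They do not tell look-alikes from the thing itself.
- look_for(camera, query): "extent" ([left, top, right, bottom] in pixels, round what is visible of it).
- cut_out(camera, query): "region" (420x560 bool, what is visible of it) and "extent" ([left, top, right, bottom] in pixels, round what is visible of it).
- tip_of(camera, query): "at" ([row, column] in pixels: a listed point, or the origin of a listed thing).
The state is a dict: "time": time; "q": joint angles; "joint_vel": joint speeds; "joint_torque": joint torques, N m; "tool_pos": TCP position; "tcp_rot": TCP orientation; "wrist_force": force on the tool from outside, world axes, zero at the start; "torque": the same for the moment, N m; "width": opening from 0.0 (shut) to 1.0 (fully open); "grip_force": force on a finger pad.
Only numpy, scipy, OpenCV 4.12 (cv2) and the standard library are available. Lean on these libraries where they do the work, as an engineer would, in place of code of your own. Each camera call takes 0.05 s, during which the arm holds its last target. There are 200 camera calls.

## Working session

There is one attempt and no reset: what is moved stays moved. The work goes in short steps, Python scripts to look and compute and a tool call to move; the robot and the scene stay as the last step left them, time stands still between calls to the robot, and variables do not carry over. Pictures are saved under pics/ and viewed, at most 10 in all, crops included, and the job is handed in when it is done.

Besides the shell and the picture viewer there is one more tool, called as name(argument=value, ...), one argument or row to a line, values as JSON. step_arm: Moves the arm, as the interface text tells. Its arguments: {"type":"object","properties":{"targets":{"type":"array","items":{"type":"array"}},"grip_force":{"type":"number"}},"required":["targets"]}

```bash
mkdir -p pics; cat > h.py <<'E'
import numpy as np, cv2
from workcell import *
C={n:calibration(n) for n in("scene","top")}
for c in C.values():
    for k in c: c[k]=np.array(c[k],float)
def ray(n,uv):
    c=C[n];p=cv2.undistortPoints(np.array([[uv]],float),c["camera_matrix"],c["dist_coeffs"])[0,0]
    return -c["R"].T@c["t"],c["R"].T@np.array([*p,1])
def onz(n,uv,z):
    o,d=ray(n,uv);return o+d*(z-o[2])/d[2]
def tri(obs):
    A=np.zeros((3,3));b=np.zeros(3)
    for n,uv in obs:
        o,d=ray(n,uv);d=d/np.linalg.norm(d);P=np.eye(3)-np.outer(d,d);A+=P;b+=P@o
    x=np.linalg.solve(A,b)
    return x,[np.linalg.norm(proj(n,x)-uv) for n,uv in obs]
def proj(n,X):
    c=C[n];return cv2.projectPoints(np.array([X],float),cv2.Rodrigues(c["R"])[0],c["t"],c["camera_matrix"],c["dist_coeffs"])[0][0,0]
E
python3 - <<'E'
from h import *
for n in C:
    im=read_camera(n);cv2.imwrite(f"pics/{n}0.png",im[:,:,::-1])
    print(n,"cam at",(-C[n]["R"].T@C[n]["t"]).round(3))
for q in["rack_mouth","pusher_grip","mat_centre","jar_0_centre","jar_1_centre"]:
    for n in C:
        print(q,n,[(np.array(r["at"])[::-1].round(1).tolist(),round(r["score"],2)) for r in tip_of(n,q)])
s=read_state();print(s)
E
```

```text
scene cam at [-0.343  0.735  1.062]
top cam at [ 0.524 -0.067  1.066]
rack_mouth scene [([330.9, 224.5], 0.63)]
rack_mouth top []
pusher_grip scene [([228.7, 238.1], 0.6)]
pusher_grip top [([179.1, 243.9], 0.57)]
mat_centre scene [([232.9, 276.5], 0.96)]
mat_centre top [([190.4, 242.8], 0.86)]
jar_0_centre scene [([310.2, 240.3], 0.65)]
jar_0_centre top [([269.5, 270.4], 0.68)]
jar_1_centre scene [([353.5, 191.2], 0.75), ([277.4, 225.4], 0.64)]
jar_1_centre top [([374.4, 232.5], 0.59), ([263.2, 232.6], 0.53)]
{'time': 0.6, 'q': array([ 1.07308683e+00,  2.63837070e-01,  1.60401098e+00,  6.04934271e-06,
        1.27372088e+00, -3.69118362e-02]), 'joint_vel': array([-1.72611690e-03, -1.40842612e-03, -1.82771091e-03,  6.84958918e-04,
        7.48940897e-05,  1.33225507e-03]), 'joint_torque': array([-3.09798006e-04, -5.14641380e+01, -3.67457163e+01, -7.09752385e-05,
        1.31827092e-03, -6.99531483e-06]), 'tool_pos': array([0.3001459 , 0.60457631, 0.30391623]), 'tcp_rot': array([7.17434979e-01, 3.05857600e+00, 3.83428125e-05]), 'wrist_force': array([-0.42398097, -0.29125127, -0.2085133 ]), 'torque': array([-0.034605  , -0.0372963 ,  0.01386627]), 'grip_force': 0.0, 'width': 0.9980529193630252}
```

View pics/scene0.png

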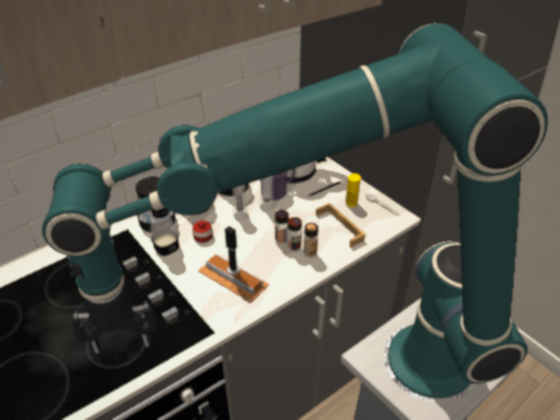

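View pics/top0.png

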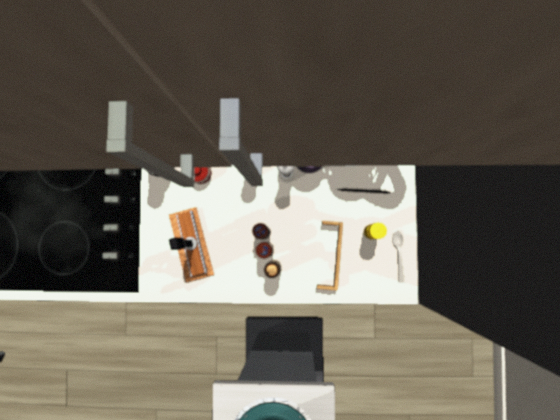

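The scene view shows the pusher on its mat (232,275), jars at (282,225), (294,233), (311,240), the rack at (340,222) and the yellow decoy at (353,190). In the top view, the mat is at (190,243), the jar caps at (261,231), (264,250), (272,270), and the rack opens to the left with wall ends near (322,223) and (318,288).

```bash
python3 - <<'E'
from h import *
a=cv2.imread("pics/top0.png")[200:310,150:420];cv2.imwrite("pics/topc.png",cv2.resize(a,None,fx=2.96,fy=2.96,interpolation=cv2.INTER_CUBIC))
a=cv2.imread("pics/scene0.png")[165:305,190:410];cv2.imwrite("pics/scenec.png",cv2.resize(a,None,fx=3.6,fy=3.6,interpolation=cv2.INTER_CUBIC))
print("grip",tri([("scene",(228.7,238.1)),("top",(179.1,243.9))]))
print("mat",tri([("scene",(232.9,276.5)),("top",(190.4,242.8))]))
print("j0",tri([("scene",(310.2,240.3)),("top",(269.5,270.4))]))
print("j1?",tri([("scene",(277.4,225.4)),("top",(263.2,232.6))]))
print("rack scene",onz("scene",(330.9,224.5),.015))
for n in C:
  read_camera(n)
  for q in ["rack_mouth","pusher_grip","jar_0_centre","jar_1_centre"]:
    for r in cut_out(n,q)[:4]:
        m=np.argwhere(r["region"]); print(n,q,round(r["score"],2),np.round(r["extent"],1),m.mean(0)[::-1].round(1),len(m))
E
```

```text
grip (array([0.51961026, 0.21376576, 0.13696512]), [np.float64(1.466201992576861), np.float64(1.6092987584714857)])
mat (array([0.51740043, 0.21867814, 0.00092569]), [np.float64(0.9380123209231324), np.float64(0.9554857214726227)])
j0 (array([0.44934234, 0.00254539, 0.06124259]), [np.float64(0.6108231690491319), np.float64(0.6779494840495849)])
j1? (array([0.55016697, 0.02596159, 0.0574248 ]), [np.float64(2.8875130068364205), np.float64(3.2704656349750536)])
rack scene [ 0.49906141 -0.1264616   0.015     ]
scene rack_mouth 0.71 [314.  201.4 366.2 247. ] [342.7 223. ] 666
scene pusher_grip 0.93 [203.1 225.9 264.6 294.3] [233.3 265.3] 1233
scene jar_0_centre 0.91 [301.  222.2 317.1 258.4] [309.7 240.4] 474
scene jar_0_centre 0.2 [311.6 203.3 368.5 247.2] [341.9 222.6] 593
scene jar_1_centre 0.88 [270.1 209.2 291.1 247.6] [280.7 227.2] 488
scene jar_1_centre 0.67 [273.3 168.8 294.5 198.6] [280.6 184.4] 355
scene jar_1_centre 0.63 [346.4 175.5 359.2 206.3] [352.6 190.6] 441
top rack_mouth 0.66 [313.4 222.6 343.3 284.2] [334.2 256.1] 461
top jar_0_centre 0.79 [263.4 260.7 279.5 277.5] [272.2 268.3] 259
top jar_1_centre 0.91 [366.1 223.6 385.2 240.6] [375.1 230.1] 314
top jar_1_centre 0.6 [252.3 224.2 269.3 241.7] [260.3 231.2] 272
```

View pics/topc.png

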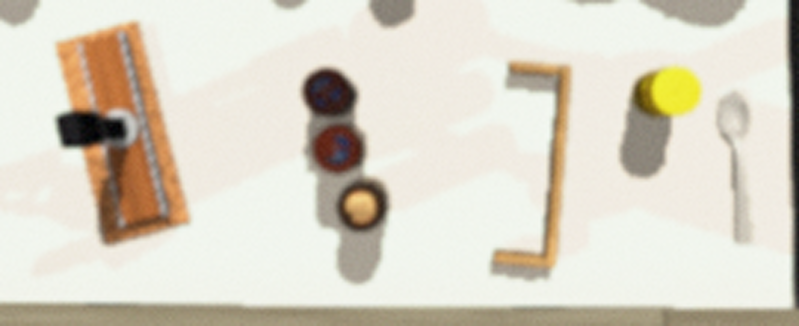

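View pics/scenec.png

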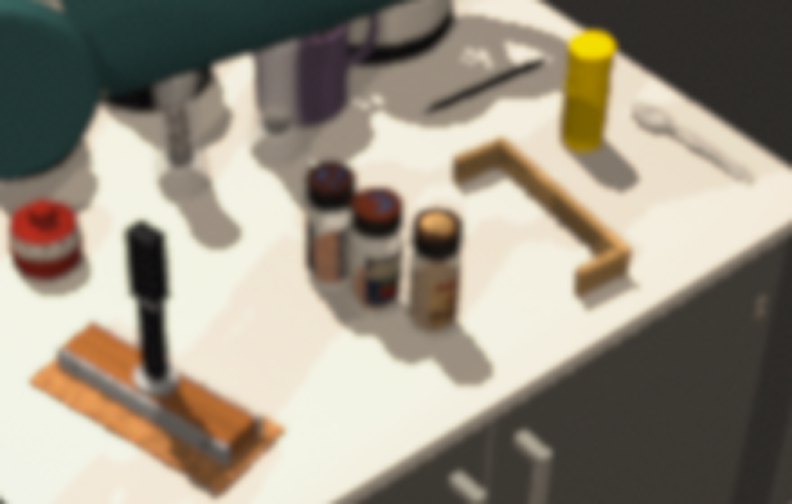

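The crops show the mat corners at (57,43), (138,22), (189,222), (107,243), and the pusher aligned with the mat. Cap centres are (329,92), (338,147), (362,205), rack wall ends are (510,69) and (493,257), and the back wall's outer edge runs (570,66)–(553,264).

```bash
python3 - <<'E'
from h import *
def t(p,z): return onz("top",((p[0]+.5)/2.963-.5+150,(p[1]+.5)/2.96-.5+200),z)[:2]
def s(p,z): return onz("scene",((p[0]+.5)/3.6-.5+190,(p[1]+.5)/3.6-.5+165),z)[:2]
def ang(d): return np.degrees(np.arctan2(d[1],d[0])).round(2)
m=[t(p,.004) for p in[(57,43),(138,22),(189,222),(107,243)]]
print("mat top",np.mean(m,0).round(4),"len",np.linalg.norm(m[3]-m[0]),np.linalg.norm(m[1]-m[0]),"ang",ang(m[0]-m[3]),ang(m[1]-m[2]))
for a,b in [((82,43),(122,225)),((122,33),(168,215))]:
    a,b=t(a,.024),t(b,.024);print("bar edge",((a+b)/2).round(4),ang(a-b),np.linalg.norm(a-b))
u=t((510.5,69),.03);l=t((493.5,257),.03);print("rack ends",u,l,"mid",((u+l)/2).round(4),np.linalg.norm(u-l),ang(u-l))
u=t((570,66),.03);l=t((553,264),.03);print("back outer",u,l,((u+l)/2).round(4),np.linalg.norm(u-l),ang(u-l))
u=s((455,160),.03);l=s((577,270),.03);print("rack scene ends",u,l,(u+l)/2,ang(u-l))
for T,S in [((329,92),(331,172)),((338,147),(378,199)),((362,205),(438,222))]:
    T0=((T[0]+.5)/2.963+149.5,(T[1]+.5)/2.96+199.5);S0=((S[0]+.5)/3.6+189.5,(S[1]+.5)/3.6+164.5)
    print("cap",t(T,.105).round(4),s(S,.105).round(4),tri([("top",T0),("scene",S0)])[0].round(4))
# grip point from handle top: crop top (75,128) scene (145,230)
for T,S in [((75,129),(144,232))]:
    T0=((T[0]+.5)/2.963+149.5,(T[1]+.5)/2.96+199.5);S0=((S[0]+.5)/3.6+189.5,(S[1]+.5)/3.6+164.5)
    print("handle top",tri([("top",T0),("scene",S0)]))
E
```

```text
mat top [0.5153 0.2182] len 0.1869190100412043 0.07701225865756132 ang 15.06 15.0
bar edge [0.5141 0.2314] 13.32 0.1655820283968549
bar edge [0.5229 0.1928] 14.95 0.16656816421585563
rack ends [ 0.56936625 -0.12934694] [ 0.40754968 -0.11322926] mid [ 0.4885 -0.1213] 0.16261728900799255 -5.69
back outer [ 0.57170264 -0.18073218] [ 0.40165813 -0.16406565] [ 0.4867 -0.1724] 0.1708593214215858 -5.6
rack scene ends [ 0.56764245 -0.12649354] [ 0.4048527  -0.11271644] [ 0.48624757 -0.11960499] -4.84
cap [0.5481 0.0217] [0.5498 0.0219] [0.5485 0.0221 0.1058]
cap [0.5037 0.0144] [0.5025 0.0135] [0.5032 0.0139 0.1048]
cap [ 0.4572 -0.0049] [ 0.454  -0.0053] [ 0.4562 -0.0057  0.1034]
handle top (array([0.5195295 , 0.21199639, 0.16770641]), [np.float64(0.4633686450179174), np.float64(0.41387923096730983)])
```

step_arm(
  targets=[
    [[0,0,0],[-31,-21,0],85],
    [[0,0,0],[-31,-21,0],85],
    [[0,0,0],[-31,-21,0],85],
    [[0,0,0],[-31,-21,0],85],
    [[0,0,0],[-31,-21,0],85],
  ],
)

```text
time: 1.52
tool_pos: [0.3927, 0.4402, 0.304]
tcp_rot: [0.716, 3.059, 0.0]
wrist_force: [0.7, -0.8, -0.3]
width: 0.997
grip_force: 0.0
```

step_arm(
  targets=[
    [[0,0,0],[-31,-21,0],85],
    [[0,0,0],[-31,-21,0],85],
    [[0,0,0],[-31,-21,0],85],
    [[0,0,0],[-31,-21,0],85],
    [[0,0,0],[-31,-21,0],85],
  ],
)

```text
time: 1.93
tool_pos: [0.485, 0.277, 0.3042]
tcp_rot: [0.717, 3.058, 0.001]
wrist_force: [0.7, 0.6, 0.0]
width: 0.993
grip_force: 0.0
```

step_arm(
  targets=[
    [[0,0,0],[-30,-21,0],85],
    [[0,0,0],[-30,-22,0],85],
    [[0,0,-0.12],[0,0,0],85],
    [[0,0,-0.12],[0,0,0],85],
    [[0,0,-0.12],[0,0,0],85],
  ],
)

```text
time: 2.35
tool_pos: [0.5195, 0.2123, 0.304]
tcp_rot: [0.153, 3.138, 0.0]
wrist_force: [0.7, 0.9, 0.0]
width: 0.998
grip_force: 0.0
```

step_arm(
  targets=[
    [[0,0,-0.12],[0,0,0],85],
    [[0,0,-0.12],[0,0,0],85],
    [[0,0,-0.12],[0,0,0],85],
    [[0,0,0],[0,0,0],85],
    [[0,0,0],[0,0,0],85],
  ],
)

```text
time: 2.77
tool_pos: [0.5191, 0.2134, 0.304]
tcp_rot: [-0.401, 3.116, 0.0]
wrist_force: [0.1, 0.4, -0.9]
width: 0.996
grip_force: 0.0
```

step_arm(
  targets=[
    [[0,0,0],[0,0,25],85],
    [[0,0,0],[0,0,25],85],
    [[0,0,0],[0,0,25],85],
    [[0,0,0],[0,0,25],85],
    [[0,0,0],[0,0,0],85],
  ],
)

```text
time: 3.18
tool_pos: [0.5156, 0.2123, 0.1982]
tcp_rot: [0.4, -3.106, 0.003]
wrist_force: [-0.7, -0.9, -1.1]
width: 0.997
grip_force: 0.0
```

step_arm(
  targets=[
    [[0,0,0],[0,0,0],15],
    [[0,0,0],[0,0,0],15],
    [[0,0,0],[0,0,0],15],
    [[0,0,0],[0,0,0],15],
    [[0,0,0],[0,0,0],15],
  ],
  grip_force=80,
)

```text
time: 3.6
tool_pos: [0.52, 0.2138, 0.2057]
tcp_rot: [-0.405, 3.112, 0.001]
wrist_force: [-0.4, 0.2, 0.2]
width: 0.292
grip_force: 0.0
```

step_arm(
  targets=[
    [[0,0,0],[0,0,0],15],
    [[0,0,0],[0,0,0],15],
    [[0,0,0],[0,0,0],15],
    [[0,0,0],[0,0,0],15],
    [[0,0,0],[0,0,0],15],
  ],
)

```text
time: 4.02
tool_pos: [0.52, 0.2141, 0.2056]
tcp_rot: [-0.405, 3.112, 0.002]
wrist_force: [1.0, 0.9, 5.6]
width: 0.222
grip_force: 79.0
```

```bash
python3 - <<'E'
from h import *
s=read_state();print(s["tool_pos"],s["tcp_rot"],s["width"],s["grip_force"],s["q"].round(2),s["wrist_force"])
a=read_camera("scene")[150:310,180:400,::-1];b=read_camera("top")[200:310,140:420,::-1]
a=cv2.resize(a,(480,349));b=cv2.resize(b,(760,299));o=np.zeros((349+250,800,3),np.uint8);o[:349,:480]=a;o[349:,:]=cv2.resize(b,(800,315))[30:280]
cv2.imwrite("pics/g1.png",o)
E
```

```text
[0.52004059 0.21406695 0.20555467] [-4.05407349e-01  3.11230920e+00  1.74363031e-03] 0.22236385263440145 78.98479700088501 [ 0.35  0.13  1.95  0.    1.06 -1.48] [0.95562024 0.89899665 5.57155543]
```

View pics/g1.png

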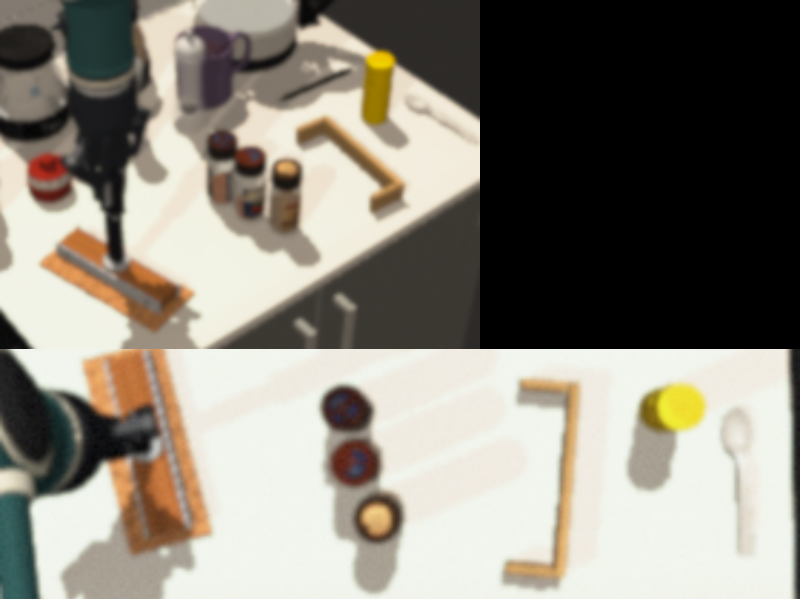

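Grip is good: 19 mm opening, handle held and bar still aligned on the mat. Next I lift, turn to the rack's yaw and carry towards the jars.

step_arm(
  targets=[
    [[0,0,0],[0,0,-8],15],
    [[0,0,0],[0,0,-8],15],
    [[0,0,0.118],[0,0,0],15],
    [[0,0,0.118],[0,0,0],15],
    [[0,0,0.118],[0,0,0],15],
  ],
)

```text
time: 4.53
tool_pos: [0.5186, 0.2132, 0.2199]
tcp_rot: [-0.158, -3.137, 0.001]
wrist_force: [0.3, 0.2, -3.6]
width: 0.227
grip_force: 78.0
```

step_arm(
  targets=[
    [[0,0,0],[0,-20,0],15],
    [[0,0,0],[0,-25,0],15],
    [[0,0,0],[0,-25,0],15],
    [[0,0,0],[0,-20,0],15],
    [[0,0,0],[0,-15,0],15],
  ],
)

```text
time: 4.95
tool_pos: [0.5081, 0.1072, 0.2195]
tcp_rot: [-0.149, -3.136, 0.002]
wrist_force: [0.8, -0.4, -2.0]
width: 0.225
grip_force: 79.1
```

step_arm(
  targets=[
    [[0,0,0],[0,-15,0],15],
    [[0,0,0],[0,-5,0],15],
    [[0,0,0],[0,0,0],15],
    [[0,0,0],[0,0,0],15],
    [[0,0,0],[0,0,0],15],
  ],
)

```text
time: 5.37
tool_pos: [0.5073, 0.0896, 0.2199]
tcp_rot: [-0.148, -3.138, -0.001]
wrist_force: [0.1, 0.6, -3.0]
width: 0.228
grip_force: 79.2
```

```bash
cat >> h.py <<'E'
def rack(p,M=np.array([.488,-.1205]),a=np.radians(-5.5)):
    d=np.asarray(p)[:2]-M;return np.array([d[0]*np.cos(a)+d[1]*np.sin(a),-d[0]*np.sin(a)+d[1]*np.cos(a)])
E
python3 - <<'E'
from h import *
s=read_state();r=s["tcp_rot"];print(s["tool_pos"],rack(s["tool_pos"]),np.degrees(2*np.arctan2(r[1],r[0]))%360-180,s["q"].round(2),s["wrist_force"],s["width"])
a=read_camera("scene")[150:310,180:400,::-1];b=read_camera("top")[200:310,140:420,::-1]
o=np.zeros((599,800,3),np.uint8);o[:349,:480]=cv2.resize(a,(480,349));o[349:,:]=cv2.resize(b,(800,315))[30:280]
cv2.imwrite("pics/g2.png",o)
E
```

```text
[0.50726803 0.08964749 0.21990634] [-0.00096242  0.21102677] -5.41674718679954 [ 0.13  0.03  2.03  0.    1.08 -1.35] [ 0.11256679  0.56006458 -3.03533534] 0.22786951210323253
```

View pics/g2.png

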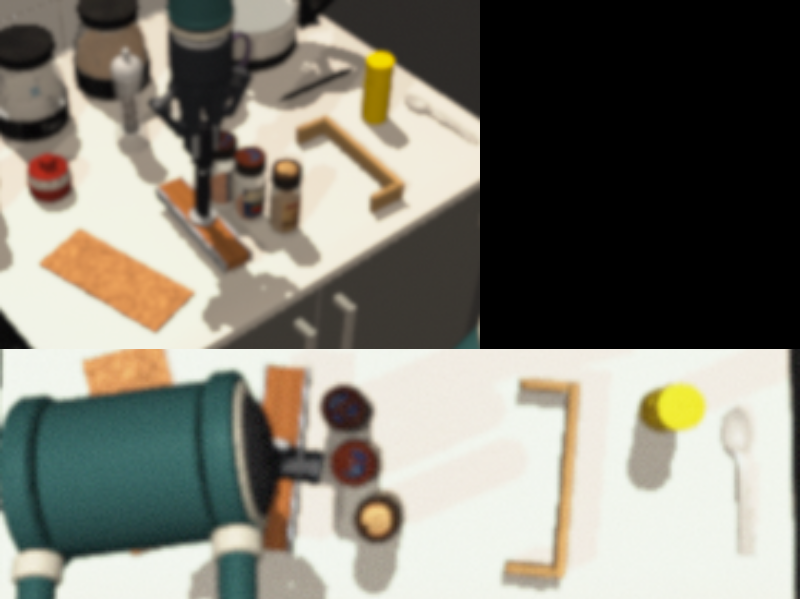

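The mat is clear and the bar hangs parallel to the rack, just left of the jars. The jars have not moved. I lower and push along tool −y.

step_arm(
  targets=[
    [[0,0,0],[0,0,6],15],
    [[0,0,0],[0,0,6],15],
    [[0,0,0],[0,0,4.5],15],
    [[0,0,0],[0,0,0],15],
    [[0,0,0],[0,-6,0],15],
  ],
)

```text
time: 5.88
tool_pos: [0.5064, 0.0836, 0.2028]
tcp_rot: [-0.147, -3.137, -0.0]
wrist_force: [0.2, -0.7, -2.7]
width: 0.224
grip_force: 79.1
```

step_arm(
  targets=[
    [[0,0,0],[0,-7,0],15],
    [[0,0,0],[0,-7,0],15],
    [[0,0,0],[0,-7,0],15],
    [[0,0,0],[0,-7,0],15],
    [[0,0,0],[0,-7,0],15],
  ],
)

```text
time: 6.3
tool_pos: [0.5033, 0.0474, 0.2035]
tcp_rot: [0.15, 3.138, 0.001]
wrist_force: [0.6, 1.2, -2.6]
width: 0.224
grip_force: 79.2
```

step_arm(
  targets=[
    [[0,0,0],[0,-7,0],15],
    [[0,0,0],[0,-7,0],15],
    [[0,0,0],[0,-7,0],15],
    [[0,0,0],[0,-7,0],15],
    [[0,0,0],[0,-7,0],15],
  ],
)

```text
time: 6.72
tool_pos: [0.5, 0.0128, 0.2035]
tcp_rot: [0.149, 3.138, 0.001]
wrist_force: [0.1, 1.4, -2.2]
width: 0.224
grip_force: 79.2
```

step_arm(
  targets=[
    [[0,0,0],[0,-7,0],15],
    [[0,0,0],[0,-7,0],15],
    [[0,0,0],[0,-7,0],15],
    [[0,0,0],[0,-6,0],15],
    [[0,0,0],[0,-3,0],15],
  ],
)

```text
time: 7.13
tool_pos: [0.4971, -0.0173, 0.2034]
tcp_rot: [0.15, 3.138, -0.0]
wrist_force: [0.7, 3.3, -1.8]
width: 0.225
grip_force: 79.3
```

```bash
python3 - <<'E'
from h import *
s=read_state();r=s["tcp_rot"];print(s["tool_pos"],rack(s["tool_pos"]),np.degrees(2*np.arctan2(r[1],r[0]))%360-180,s["wrist_force"],s["width"])
a=read_camera("scene")[150:310,180:400,::-1];b=read_camera("top")[200:310,140:420,::-1]
o=np.zeros((599,800,3),np.uint8);o[:349,:480]=cv2.resize(a,(480,349));o[349:,:]=cv2.resize(b,(800,315))[30:280]
cv2.imwrite("pics/g3.png",o)
E
```

```text
[ 0.49713839 -0.01734393  0.20344469] [-0.00079076  0.10355703] -5.462986697013832 [ 0.71379069  3.32128168 -1.77343312] 0.22468319321437394
```

View pics/g3.png

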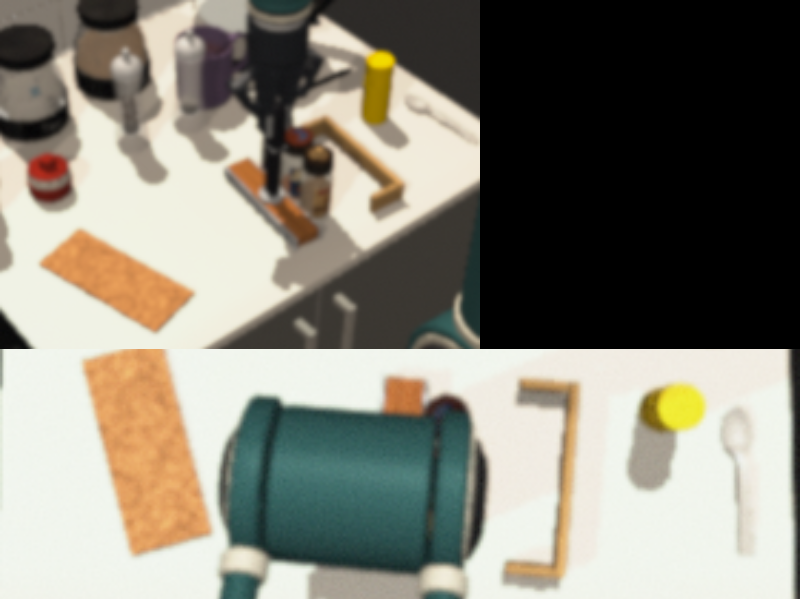

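The jars stand upright against the bar, outside the rack, and the far jar's lane clears the upper wall. I continue pushing.

step_arm(
  targets=[
    [[0,0,0],[0,0,0],15],
    [[0,0,0],[0,-6,0],15],
    [[0,0,0],[0,-6,0],15],
    [[0,0,0],[0,-6,0],15],
    [[0,0,0],[0,-6,0],15],
  ],
)

```text
time: 7.65
tool_pos: [0.4948, -0.0408, 0.2033]
tcp_rot: [-0.148, -3.138, -0.0]
wrist_force: [1.2, 1.8, -2.8]
width: 0.222
grip_force: 79.2
```

step_arm(
  targets=[
    [[0,0,0],[0,-6,0],15],
    [[0,0,0],[0,-6,0],15],
    [[0,0,0],[0,-6,0],15],
    [[0,0,0],[0,-6,0],15],
    [[0,0,0],[0,-6,0],15],
  ],
)

```text
time: 8.07
tool_pos: [0.4919, -0.071, 0.2033]
tcp_rot: [-0.149, -3.138, 0.0]
wrist_force: [0.4, 2.2, -2.9]
width: 0.222
grip_force: 79.1
```

step_arm(
  targets=[
    [[0,0,0],[0,-5,0],15],
    [[0,0,0],[0,-5,0],15],
    [[0,0,0],[0,-4,0],15],
    [[0,0,0],[0,-3,0],15],
    [[0,0,0],[0,-3,0],15],
  ],
)

```text
time: 8.48
tool_pos: [0.4901, -0.0904, 0.2034]
tcp_rot: [-0.149, -3.138, -0.0]
wrist_force: [0.0, 1.9, -3.2]
width: 0.229
grip_force: 79.2
```

```bash
python3 - <<'E'
from h import *
s=read_state();r=s["tcp_rot"];print(s["tool_pos"],rack(s["tool_pos"]),np.degrees(2*np.arctan2(r[1],r[0]))%360-180,s["wrist_force"],s["width"])
a=read_camera("scene")[160:270,250:400,::-1]
cv2.imwrite("pics/g4.png",cv2.resize(a,(800,587),interpolation=cv2.INTER_CUBIC))
E
```

```text
[ 0.49014568 -0.09044681  0.20338078] [-0.00074467  0.03012049] -5.43616921103947 [ 0.04645179  1.90056783 -3.22588725] 0.22938626614075264
```

View pics/g4.png

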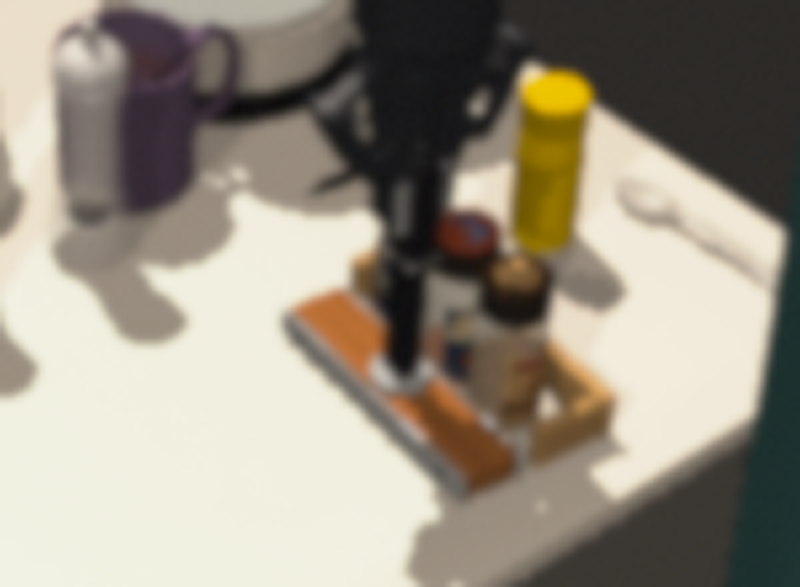

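The jars are in the rack and the bar is a few mm short of the near wall end. I creep on until it makes contact.

step_arm(
  targets=[
    [[0,0,0],[0,-2,0],15],
    [[0,0,0],[0,-2,0],15],
    [[0,0,0],[0,-2,0],15],
    [[0,0,0],[0,0,0],15],
  ],
)

```text
time: 8.87
tool_pos: [0.4896, -0.0964, 0.2034]
tcp_rot: [0.149, 3.138, -0.001]
wrist_force: [0.9, 1.6, -2.3]
width: 0.225
grip_force: 79.4
```

step_arm(
  targets=[
    [[0,0,0],[0,-1,0],15],
    [[0,0,0],[0,-1,0],15],
    [[0,0,0],[0,0,0],15],
  ],
)

```text
time: 9.12
tool_pos: [0.4895, -0.0982, 0.2034]
tcp_rot: [0.149, 3.138, -0.0]
wrist_force: [-0.2, 1.8, -2.5]
width: 0.22
grip_force: 79.2
```

step_arm(
  targets=[
    [[0,0,0],[0,-1,0],15],
    [[0,0,0],[0,-1,0],15],
    [[0,0,0],[0,0,0],15],
  ],
)

```text
time: 9.37
tool_pos: [0.4893, -0.1, 0.2035]
tcp_rot: [0.149, 3.138, 0.001]
wrist_force: [0.6, 2.6, -0.6]
width: 0.228
grip_force: 79.4
```

step_arm(
  targets=[
    [[0,0,0],[0,-1,0],15],
    [[0,0,0],[0,0,0],15],
  ],
)

```text
time: 9.53
tool_pos: [0.4892, -0.1006, 0.2035]
tcp_rot: [0.149, 3.138, 0.002]
wrist_force: [0.5, 4.5, -0.4]
width: 0.224
grip_force: 79.5
```

step_arm(
  targets=[
    [[0,0,0],[0,-1,0],15],
    [[0,0,0],[0,0,0],15],
  ],
)

```text
time: 9.7
tool_pos: [0.4891, -0.1011, 0.2035]
tcp_rot: [-0.149, -3.138, -0.004]
wrist_force: [0.5, 6.8, -0.7]
width: 0.221
grip_force: 79.7
```

The force is rising, so the bar is on the wall ends. I retreat, lift and carry back to the mat.

step_arm(
  targets=[
    [[0,0,0],[0,4,0],15],
    [[0,0,0],[0,8,0],15],
    [[0,0,0],[0,12,0],15],
    [[0,0,0],[0,14,-10],15],
    [[0,0,0],[0,14,-10],15],
  ],
)

```text
time: 10.12
tool_pos: [0.4932, -0.0495, 0.2227]
tcp_rot: [-0.149, -3.136, 0.001]
wrist_force: [-0.1, -0.4, -2.2]
width: 0.222
grip_force: 79.3
```

step_arm(
  targets=[
    [[0,0,0],[0,20,0],15],
    [[0,0,0],[0,25,0],15],
    [[0,0,0],[0,25,0],15],
    [[0,0,0],[0,25,0],15],
    [[0,0,0],[0,25,0],15],
  ],
)

```text
time: 10.53
tool_pos: [0.5052, 0.0707, 0.2234]
tcp_rot: [0.148, 3.138, -0.001]
wrist_force: [0.6, -0.0, -3.8]
width: 0.222
grip_force: 79.3
```

step_arm(
  targets=[
    [[0,0,0],[0,25,0],15],
    [[0,0,0],[0,25,0],15],
    [[0,0,0],[0,25,0],15],
    [[0,0,0],[0,25,0],15],
    [[0,0,0],[0,20,0],15],
  ],
)

```text
time: 10.95
tool_pos: [0.5164, 0.1909, 0.2233]
tcp_rot: [0.147, 3.138, -0.0]
wrist_force: [0.5, -0.8, -2.3]
width: 0.221
grip_force: 79.3
```

step_arm(
  targets=[
    [[0,0,0],[0,18,0],15],
    [[0,0,0],[0,12,0],15],
    [[0,0,-0.119],[0,0,0],15],
    [[0,0,-0.119],[0,0,0],15],
    [[0,0,-0.119],[0,0,0],15],
  ],
)

```text
time: 11.37
tool_pos: [0.5192, 0.219, 0.2231]
tcp_rot: [0.422, -3.113, 0.002]
wrist_force: [-0.2, 0.2, -2.0]
width: 0.224
grip_force: 79.3
```

step_arm(
  targets=[
    [[0,0,0],[0,0,0],15],
    [[0,0,0],[0,0,0],15],
    [[0,0,0],[0,0,0],15],
  ],
)

```text
time: 11.62
tool_pos: [0.5194, 0.2184, 0.2233]
tcp_rot: [0.406, -3.115, 0.0]
wrist_force: [0.0, -0.4, -2.9]
width: 0.221
grip_force: 79.3
```

```bash
python3 - <<'E'
from h import *
s=read_state();r=s["tcp_rot"];print(s["tool_pos"],np.degrees(2*np.arctan2(r[1],r[0]))%360-180,s["wrist_force"])
a=read_camera("scene")[150:310,180:400,::-1];b=read_camera("top")[200:310,140:420,::-1]
o=np.zeros((599,800,3),np.uint8);o[:349,:480]=cv2.resize(a,(480,349));o[349:,:]=cv2.resize(b,(800,315))[30:280]
cv2.imwrite("pics/g5.png",o)
E
```

```text
[0.5194266  0.21839625 0.22329875] 14.852697334028704 [ 0.0337233  -0.3839754  -2.91887536]
```

View pics/g5.png

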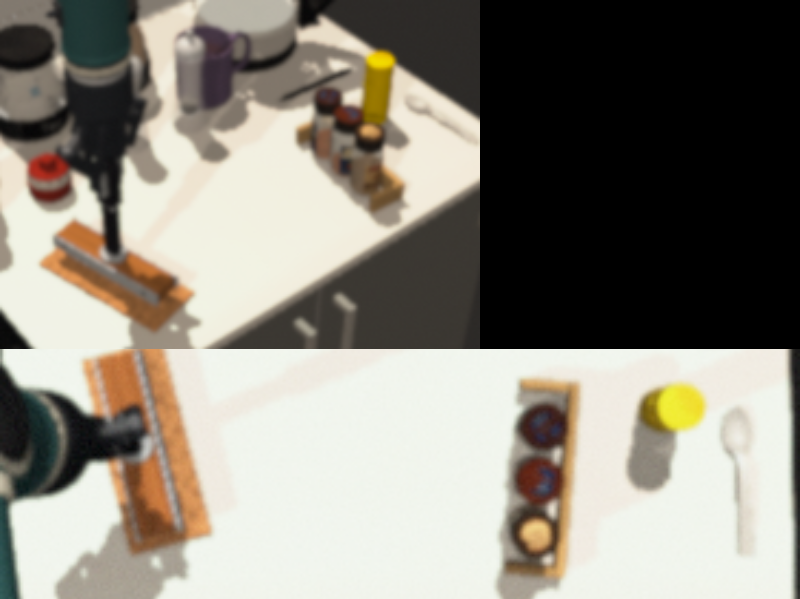

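All three jars stand inside the rack, upright at top-view (542,427), (537,478), (534,533), and the pusher hangs centred over its mat. I set it down, release and rise.

step_arm(
  targets=[
    [[0,0,0],[0,0,7],15],
    [[0,0,0],[0,0,6],15],
    [[0,0,0],[0,0,3],15],
    [[0,0,0],[0,0,1.7],15],
    [[0,0,0],[0,0,0],15],
  ],
)

```text
time: 12.13
tool_pos: [0.5193, 0.2183, 0.2058]
tcp_rot: [0.41, -3.114, 0.0]
wrist_force: [-3.8, -0.0, 3.9]
width: 0.223
grip_force: 79.8
```

step_arm(
  targets=[
    [[0,0,0],[0,0,0],40],
    [[0,0,0],[0,0,0],70],
    [[0,0,0],[0,0,0],70],
    [[0,0,0],[0,0,0],70],
    [[0,0,0],[0,0,0],70],
  ],
)

```text
time: 12.55
tool_pos: [0.5197, 0.2185, 0.2058]
tcp_rot: [-0.411, 3.114, 0.0]
wrist_force: [0.1, 0.4, -0.3]
width: 0.816
grip_force: 0.0
```

step_arm(
  targets=[
    [[0,0,0],[0,0,-10],70],
    [[0,0,0],[0,0,-25],70],
    [[0,0,0],[0,0,-30],70],
    [[0,0,0],[0,0,-30],70],
    [[0,0,0],[0,0,-15],70],
  ],
)

```text
time: 12.97
tool_pos: [0.5209, 0.219, 0.3209]
tcp_rot: [-0.41, 3.109, 0.002]
wrist_force: [0.7, 0.0, -0.0]
width: 0.819
grip_force: 0.0
```

```bash
python3 - <<'E'
from h import *
s=read_state();print(s["tool_pos"],s["wrist_force"],s["width"])
a=read_camera("scene")[150:310,180:400,::-1];b=read_camera("top")[200:310,140:420,::-1]
o=np.zeros((599,800,3),np.uint8);o[:349,:480]=cv2.resize(a,(480,349));o[349:,:]=cv2.resize(b,(800,315))[30:280]
cv2.imwrite("pics/g6.png",o)
E
```

```text
[0.52092499 0.21896011 0.32090938] [ 0.70154292  0.00163647 -0.0281127 ] 0.8194680857396114
```

View pics/g6.png

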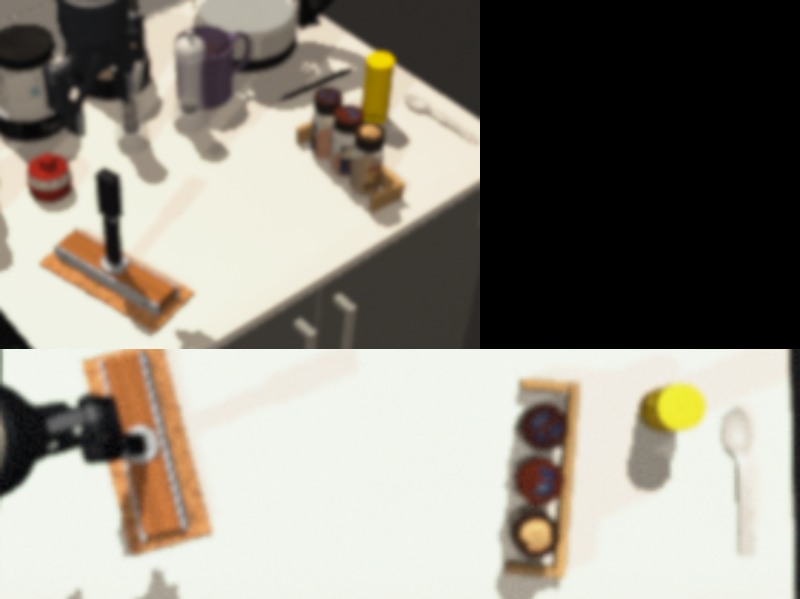

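The pusher stands upright in the middle of its mat, the jars are in the rack, and the gripper is clear of everything.

```bash
python3 -c "
from workcell import finish_job
print(finish_job())"
```

```text
the job is handed in; nothing more can be done
None
```

The job is handed in: the last pictures show all three jars upright inside the rack, the pusher standing centred on its mat and the gripper clear of everything, at about 13 s on the robot's clock; the judge's verdict was not shown.

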